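# Push the instrument cassette home in the nail-studio steriliser

### The arm

A 7-joint arm with a two-finger parallel gripper is mounted at the origin on the work surface. World frame = base frame: x ahead of the robot, y to its left, z up, the work surface at z = 0. Lengths are in m, angles in rad, forces in N, time in s.
With the tool pointing down it reaches from about 0.4 to 0.925 m from the base axis. Payload 5.6 kg.
Tool frame: the origin (TCP) lies at the very end of the fingers, on their centre line; the grasp point (between the pads) lies 19 mm behind it; z points along the fingers, y is the direction in which the jaws open and shut (so a half turn about z gives the same grasp; the last joint's range is limited). The gripper opens to 85 mm and grips with 20 to 120 N. Pads are 22 mm wide; open, the fingers measure 114 mm over their backs; the gripper's body (76 mm by 85 mm) begins 54 mm behind the grasp point. The pads swing forward as they close: fully open they stand 13 mm farther back than shut.
Start: joints at [-1.324, 0.468, -0.012, 1.603, 0.006, 1.071, -0.056], TCP at [0.186, 0.623, 0.231] pointing down, gripper open.
Joint ranges: [-2.53, 2.53], [-0.31, 2.02], [-1.57, 1.55], [0.28, 2.44], [-1.29, 4.43], [0.15, 1.84], [-2.92, 2.92]. Speed limits (rad/s): [2.57, 2.57, 3.14, 3.14, 3.14, 3.14, 3.14].

### API

Orientations are given as a rotation vector (axis times angle).
In Python, from plant import sensors, eyes, manip gives the robot as it stands.
- The arm moves only by the shell command python3 -m jog 'ROWS'. ROWS is JSON, a list of rows, each an object with "slide": the shift along the tool's x, y, z scaled (see below), a list of three; "turn": the turn, a rotation vector about the tool's x, y, z scaled (see below), a list of three; "fingers": the gripper command: -1 is shut, 1 is fully open, values between are in proportion. In form: [{"slide": [dx, dy, dz], "turn": [ax, ay, az], "fingers": fingers}, ...]. A call has exactly 5 rows; each row is the pose to reach, as a shift and turn from the pose commanded when the call began, along the tool's axes at that moment; what a row does not reach only later rows make up. The controller multiplies each number of a shift by 0.25 m and each number of a turn by 0.5 rad. A row lasts 1/12 s, in which the tool goes at most 41.7 mm and 7.16 degrees, less where a joint would pass 70% of its speed; a pose out of reach is approached as far as the arm can. A call with a number of a shift or a turn outside -1 to 1 is refused whole. A call with a gripper value outside its range is refused whole. The fingers move at their own pace and stop on an object; the grip force is fixed at half the most. Time passes only in rows, so rows that repeat a pose let the fingers close, or fill a call up. It gives the time, the measured TCP pose, the force and the opening at its end, in the units of the state.
- sensors.get_obs(): the state, without advancing time (a new reading comes with each control period).
- eyes.snapshot(name): name is "side" or "top"; returns a dict with "pixels" (480x640x3 uint8, red, green, blue), "range_z" (480x640 float32, m along the optical axis (not along the pixel's ray), 0 where there is no reading), "fx", "fy", "cx", "cy" (pixels), "rvec" (rotation vector, rad) and "tvec" (3), from world to camera coordinates, as OpenCV has them. Camera axes: x right, y down, z forward; pixel columns grow to the right and rows downward; lengths in m; the calibration is good to about 2 mm. A picture is of the moment at which its call begins.
- manip.close_job(): hands the job in, once; it reports no verdict.
The state is a dict: "time": time; "joint_pos": joint angles; "joint_velocities": joint speeds; "joint_efforts": joint torques, N m; "tool_pos": TCP position; "orientation": TCP orientation; "contact_force": force on the tool from outside, world axes, zero at the start; "wrist_torque": the same for the moment, N m; "width": finger opening in m.
Only numpy, scipy, OpenCV 4.12 (cv2) and the standard library are available. Lean on these libraries where they do the work, as an engineer would, in place of code of your own. Each camera call takes 0.05 s, during which the arm holds its last target.

### The job

Two cassettes stand part-way out of the low steriliser on the nail table. Push the one that carries the long hand instruments straight in until it is fully home, with its front plate against the steriliser; it jams if pushed off-centre, so push on the middle of the plate and do not force it. Leave the cassette with the short upright drill bits where it is.

Things in the scene. Friction and masses are not known exactly. Their poses are not given: they have to be found in the camera images.
- steriliser: Low light-grey box fixed to the table, 235 deep (x), 300 wide, 57 mm high, dark front. Origin on the table under the middle of its front face; x points level into the box, the way cassettes slide, y along the front, z up. Two bays without floor, centre lines at y = +70 and -70 mm, openings 47 wide, 46 mm high, guiding only in their first 30 mm. Items up to 72 mm tall lie on top, 150 mm back.
- instrument_front (a point): Cassette to push, in either bay: loose steel tray 44 wide, 200 long, 26 mm high on the table, 3 slim rods lying lengthwise in it; aluminium front plate 124 wide, 48 high, 8 mm thick, 70 to 120 mm out. Point: centre of the plate's outer face (robot side, 24 mm up); x into the box, z up. Home: at x = -8 mm in the steriliser's frame. Needs 1-4 N at the plate's middle, up to 8 N 10 mm off it; jams if pushed nearer its ends.
- bit_front (a point): Cassette to leave alone, in the other bay: same tray and plate, but filled with a black block with two rows of short upright drill bits (tips 41 mm up). Point: centre of its plate's outer face, axes likewise. It stands 60 to 120 mm out; the two plates are 16 mm apart sideways. Small bottles and a block, up to 72 mm tall, stand on the table beyond the plates' outer ends, 25 mm or more away.

How it is judged:
At the end, for the whole second after the job is handed in: The instrument cassette is in its bay, standing on the table, with its front plate within 10 mm of the steriliser's front and square to it within 10 degrees, and the drill-bit cassette is within 15 mm of where it began (x of instrument_front in the frame of steriliser between -0.018 and 0.002 m and y of instrument_front in the frame of steriliser between -0.09 and 0.09 m and z of instrument_front in the frame of steriliser between 0.012 and 0.036 m and angle between the x axis of instrument_front and the x axis of steriliser, either way round below 0.175 rad and distance of bit_front from where it was at the start of the episode below 0.015 m); the robot touches nothing.
It fails at once if the drill-bit cassette is moved by more than 15 mm (distance of bit_front from where it was at the start of the episode above 0.015 m).
It fails at once if the cassette is forced while jammed: over 45 N between cassette and steriliser before the plate is home (contact force between steriliser and anything else above 45 N and x of instrument_front in the frame of steriliser below -0.018 m).
It also fails if it takes over 29 s, if anything falls off the work surface, if the arm or the gripper's body presses on something with over 40 N, if the wrist force passes 120 N, or if a joint passes its speed limit or range.

## Working session

There is one attempt and no reset: what is moved stays moved. The work goes in short steps, Python scripts to look and compute and a shell command to move; the robot and the scene stay as the last step left them, time stands still between calls to the robot, and variables do not carry over. Pictures are saved under pics/ and viewed, and the job is handed in when it is done.

```bash
ls; mkdir -p pics; python3 - <<'E'
from plant import sensors, eyes
import cv2,numpy as np
o=sensors.get_obs();print({k:np.round(v,3).tolist() for k,v in o.items()})
for n in("side","top"):
    s=eyes.snapshot(n);np.savez(f"pics/{n}0.npz",**s)
    cv2.imwrite(f"pics/{n}0.png",s["pixels"][...,::-1]);R=cv2.Rodrigues(np.array(s["rvec"]))[0]
    print(n,s["fx"],s["cx"],s["cy"],-R.T@np.array(s["tvec"]),(s["range_z"]>0).mean())
E
```

```text
pics
{'time': 0.0, 'joint_pos': [-1.324, 0.468, -0.012, 1.604, 0.006, 1.071, -0.056], 'joint_velocities': [-0.001, 0.002, -0.001, -0.0, 0.0, -0.0, 0.001], 'joint_efforts': [0.0, -53.238, 0.022, -25.131, 0.011, 0.008, 0.0], 'tool_pos': [0.186, 0.622, 0.23], 'orientation': [-0.454, -3.109, 0.003], 'contact_force': [-0.567, -0.906, 0.46], 'wrist_torque': [-0.004, -0.042, 0.07], 'width': 0.085}
side 532.9703810567568 313.5498854521787 247.16307027215117 [0.48975592 0.49007717 0.52532995] 0.9959798177083333
top 460.7584251829403 308.75617778061144 241.95146708804631 [0.51675013 0.02445066 0.68782487] 0.9959733072916667
```

View pics/side0.png

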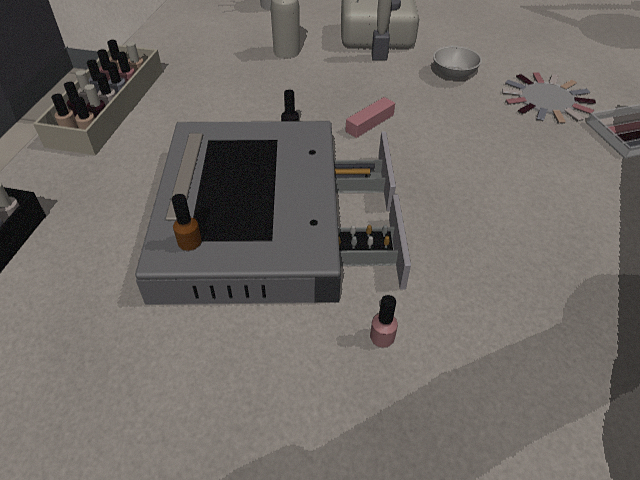

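View pics/top0.png

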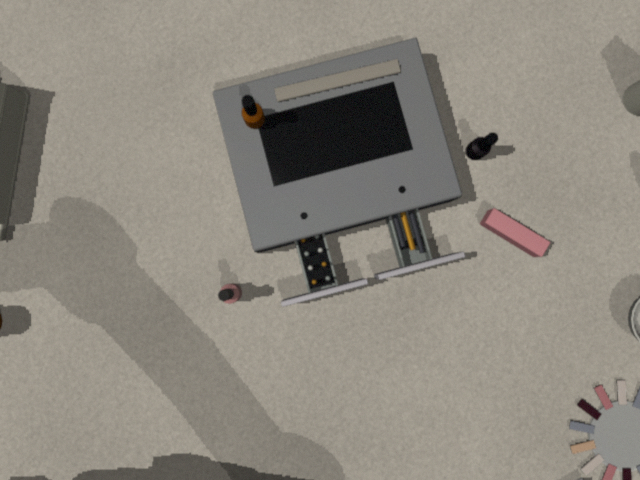

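The top view shows the instrument cassette (orange rod) at about (410,235), with its plate running from (380,276) to (464,256). The bit cassette's plate runs from (283,302) to (367,283). The steriliser's front edge goes from (255,248) to (460,197).

```bash
cat > h.py <<'E'
import cv2,numpy as np
def cloud(s):
    R=cv2.Rodrigues(np.array(s["rvec"]))[0];t=np.array(s["tvec"]).ravel()
    v,u=np.mgrid[:480,:640];z=s["range_z"]
    P=np.stack([(u-s["cx"])/s["fx"]*z,(v-s["cy"])/s["fy"]*z,z],-1)
    return (P-t)@R
def rect(m,W):
    n,l,st,_=cv2.connectedComponentsWithStats(m.astype(np.uint8))
    out=[]
    for i in range(1,n):
        if st[i,4]<60: continue
        p=W[l==i]; out.append((st[i,:].tolist(),cv2.minAreaRect((p[:,:2]*1000).astype(np.float32)),p[:,2].mean()))
    return out
def plane(s,u,v,z):
    R=cv2.Rodrigues(np.array(s["rvec"]))[0];t=np.array(s["tvec"]).ravel()
    c=-R.T@t;d=R.T@np.array([(u-s["cx"])/s["fx"],(v-s["cy"])/s["fy"],1]);return c+d*(z-c[2])/d[2]
E
python3 - <<'E'
from h import *
s=dict(np.load("pics/top0.npz"));W=cloud(s)
z=W[...,2]
print("table z",np.median(z[400:470,330:500]))
for st,r,zm in rect((z>.05)&(z<.063),W): print("S",st,r,zm)
for st,r,zm in rect((z>.036)&(z<.056),W): print("P",st,r,zm)
for u,v in [(283,302),(367,283),(380,276),(464,256)]: print(u,v,z[v-2:v+3,u],plane(s,u,v,.048))
for u,v in [(255,248),(460,197),(416,40),(215,90)]: print(u,v,plane(s,u,v,.057))
v=dict(np.load("pics/side0.npz"));
for u,w in [(381,133),(393,198),(393,196),(405,286),(332,123),(340,278)]: print("side",u,w,plane(v,u,w,.048))
E
```

```text
table z -0.0005220529192087012
S [213, 37, 249, 214, 34673] ((694.7709350585938, -12.035202026367188), (235.37713623046875, 300.32513427734375), 13.749062538146973) 0.05689929249891506
P [361, 49, 15, 15, 62] ((819.6211547851562, -64.44268035888672), (25.543193817138672, 13.927967071533203), 45.113548278808594) 0.05518019322261004
P [314, 58, 26, 16, 80] ((801.458740234375, -2.277118682861328), (20.786558151245117, 34.283206939697266), 13.510098457336426) 0.055259114386715845
P [247, 79, 22, 18, 103] ((775.4000244140625, 95.41558074951172), (30.992778778076172, 23.053089141845703), 81.73722839355469) 0.05524727480577055
P [0, 82, 13, 75, 502] ((741.5989379882812, 462.9388427734375), (8.870889663696289, 103.48847198486328), 85.03460693359375) 0.04295051156159514
P [213, 88, 22, 29, 147] ((754.7796020507812, 142.68382263183594), (42.10382843017578, 27.5841064453125), 13.395710945129395) 0.05508144089270015
P [218, 112, 42, 86, 582] ((684.6708984375, 113.83838653564453), (122.5676040649414, 50.86116409301758), 13.502120971679688) 0.05511499672956457
P [478, 138, 12, 12, 62] ((688.822814
[... 1338 characters left out ...]
  0.048     ]
380 276 [0.04726473 0.04911445 0.04478597 0.04783802 0.04802   ] [ 0.50674717 -0.06898403  0.048     ]
464 256 [ 0.04601956  0.0484301   0.04762958 -0.00023267 -0.00035623] [ 0.53191211 -0.1860174   0.048     ]
255 248 [0.54879568 0.10240012 0.057     ]
460 197 [ 0.61297375 -0.18095701  0.057     ]
416 40 [ 0.83684993 -0.12839863  0.057     ]
215 90 [0.77178496 0.15541268 0.057     ]
side 381 133 [ 0.53888399 -0.18192326  0.048     ]
side 393 198 [ 0.50324122 -0.04219175  0.048     ]
side 393 196 [ 0.50373138 -0.04609485  0.048     ]
side 405 286 [0.47149735 0.10176114 0.048     ]
side 332 123 [ 0.6158405  -0.19063891  0.048     ]
side 340 278 [0.54565636 0.10683117 0.048     ]
```

```bash
cat >> h.py <<'E'
from scipy.spatial.transform import Rotation as Ro
yaw=np.radians(13.75); X=np.array([np.cos(yaw),np.sin(yaw),0]);Y=np.array([-X[1],X[0],0]);O=np.array([.6948,-.0120,0])-.1175*X
def st(x,y,z): return O+x*X+y*Y+np.array([0,0,z])
def goto(p,flip=1):
    from plant import sensors
    o=sensors.get_obs();R=Ro.from_rotvec(o["orientation"])
    Z=np.array([0,0,-1.]);T=Ro.from_matrix(np.stack([flip*X,np.cross(Z,flip*X),Z],1))
    print("slide",np.round(R.inv().apply(p-o["tool_pos"])/.25,3),"turn",np.round((R.inv()*T).as_rotvec()/.5,3))
    q=np.array(o["tool_pos"])-O
    print("t",round(float(o["time"]),2),"ster xyz",np.round([q@X,q@Y,q[2]],4),"F_st",np.round([o["contact_force"]@X,o["contact_force"]@Y,o["contact_force"][2]],1),"w",o["width"],"j7",np.round(o["joint_pos"],2))
    return R
E
python3 - <<'E'
from h import *
R=goto(st(-.135,-.07,.23));print(R.as_matrix().round(2));goto(st(-.135,-.07,.23),-1)
E
```

```text
slide [-1.947 -2.602  0.006] turn [-1.000e-03  4.000e-03  5.224e+00]
t 0.1 ster xyz [-0.2263  0.7372  0.2304] F_st [-0.   0.5  0.1] w 0.08548298823030757 j7 [-1.32  0.47 -0.01  1.6   0.01  1.07 -0.06]
[[-0.96  0.29 -0.  ]
 [ 0.29  0.96 -0.  ]
 [-0.   -0.   -1.  ]]
slide [-1.947 -2.602  0.006] turn [-3.00e-03 -1.00e-03 -1.06e+00]
t 0.1 ster xyz [-0.2263  0.7372  0.2304] F_st [-0.   0.5  0.1] w 0.08548298823030757 j7 [-1.32  0.47 -0.01  1.6   0.01  1.07 -0.06]
```

```bash
python3 -m jog '[{"slide":[-0.1,-0.1,0],"turn":[0,0,-0.1],"fingers":-1},{"slide":[-0.22,-0.2,0],"turn":[0,0,-0.3],"fingers":-1},{"slide":[-0.34,-0.3,0],"turn":[0,0,-0.5],"fingers":-1},{"slide":[-0.46,-0.4,0],"turn":[0,0,-0.7],"fingers":-1},{"slide":[-0.58,-0.5,0],"turn":[0,0,-0.9],"fingers":-1}]'
python3 -c "
from h import *
goto(st(-.135,-.07,.2),-1)"
```

```text
time: 0.52
tool_pos: [0.2895, 0.4598, 0.2309]
orientation: [0.26, -3.131, 0.001]
contact_force: [0.9, 0.4, 0.7]
width: 0.0257
slide [-0.302 -2.483  0.125] turn [-0.001 -0.001 -0.149]
t 0.52 ster xyz [-0.164   0.5546  0.2309] F_st [0.9 0.2 0.7] w 0.02565234182198761 j7 [-1.02  0.29 -0.06  1.86  0.02  0.99  0.65]
```

```bash
python3 -m jog '[{"slide":[-0.05,-0.14,0],"turn":[0,0,-0.1],"fingers":-1},{"slide":[-0.1,-0.28,0],"turn":[0,0,-0.13],"fingers":-1},{"slide":[-0.15,-0.42,0],"turn":[0,0,-0.14],"fingers":-1},{"slide":[-0.2,-0.56,0],"turn":[0,0,-0.15],"fingers":-1},{"slide":[-0.25,-0.7,0],"turn":[0,0,-0.15],"fingers":-1}]'
python3 -c "
from h import *
goto(st(-.135,-.07,.2),-1)"
```

```text
time: 0.93
tool_pos: [0.379, 0.2969, 0.2311]
orientation: [0.369, -3.12, 0.0]
contact_force: [1.7, -0.5, -0.4]
width: -0.0
slide [ 0.068 -1.781  0.125] turn [-0.    -0.001 -0.009]
t 0.93 ster xyz [-0.1158  0.3751  0.2311] F_st [ 1.5 -0.9 -0.4] w -2.622241706348588e-05 j7 [-0.76  0.18  0.03  2.01 -0.01  0.95  1.08]
```

```bash
python3 -m jog '[{"slide":[-0.01,-0.15,0],"turn":[0,0,0],"fingers":-1},{"slide":[-0.02,-0.3,0],"turn":[0,0,0],"fingers":-1},{"slide":[-0.03,-0.45,0],"turn":[0,0,0],"fingers":-1},{"slide":[-0.04,-0.6,0],"turn":[0,0,0],"fingers":-1},{"slide":[-0.05,-0.75,0],"turn":[0,0,0],"fingers":-1}]'
python3 -c "
from h import *
goto(st(-.135,-.07,.2),-1)"
```

```text
time: 1.35
tool_pos: [0.4344, 0.1175, 0.2312]
orientation: [0.369, -3.12, -0.0]
contact_force: [0.9, 0.4, 0.1]
width: -0.0001
slide [ 0.116 -1.031  0.125] turn [ 0.    -0.    -0.009]
t 1.35 ster xyz [-0.1047  0.1877  0.2312] F_st [0.9 0.2 0.1] w -0.00010795310434996025 j7 [-0.5   0.12  0.18  2.08 -0.03  0.94  1.5 ]
```

```bash
python3 -m jog '[{"slide":[0.02,-0.15,0],"turn":[0,0,0],"fingers":-1},{"slide":[0.05,-0.3,0],"turn":[0,0,0],"fingers":-1},{"slide":[0.08,-0.45,0],"turn":[0,0,0],"fingers":-1},{"slide":[0.1,-0.6,0],"turn":[0,0,0],"fingers":-1},{"slide":[0.116,-0.75,0],"turn":[0,0,-0.009],"fingers":-1}]'
python3 -c "
from h import *
goto(st(-.135,-.07,.1),-1)"
```

```text
time: 1.77
tool_pos: [0.4493, -0.0715, 0.2313]
orientation: [0.376, -3.119, -0.001]
contact_force: [0.1, 0.6, -0.1]
width: 0.0
slide [-0.001 -0.282  0.525] turn [ 0.001  0.    -0.001]
t 1.77 ster xyz [-0.1351  0.0006  0.2313] F_st [ 0.2  0.6 -0.1] w 8.716237462754558e-06 j7 [-0.24  0.13  0.35  2.08 -0.06  0.94  1.95]
```

```bash
python3 -m jog '[{"slide":[0,-0.1,0.06],"turn":[0,0,0],"fingers":-1},{"slide":[0,-0.2,0.15],"turn":[0,0,0],"fingers":-1},{"slide":[0,-0.28,0.25],"turn":[0,0,0],"fingers":-1},{"slide":[0,-0.28,0.35],"turn":[0,0,0],"fingers":-1},{"slide":[0,-0.28,0.45],"turn":[0,0,0],"fingers":-1}]'
python3 - <<'E'
from h import *
goto(st(-.135,-.07,.016),-1)
from plant import eyes
s=eyes.snapshot("top");cv2.imwrite("pics/top1.png",s["pixels"][...,::-1])
E
```

```text
time: 2.18
tool_pos: [0.4664, -0.1393, 0.1176]
orientation: [-0.371, 3.12, -0.001]
contact_force: [0.6, 0.4, 0.2]
width: -0.0
slide [ 0.002 -0.002  0.406] turn [-0.002 -0.    -0.006]
t 2.18 ster xyz [-0.1346 -0.0693  0.1176] F_st [0.7 0.2 0.2] w -1.802331564546897e-05 j7 [-0.08  0.37  0.36  2.11 -0.2   0.7   2.22]
```

View pics/top1.png

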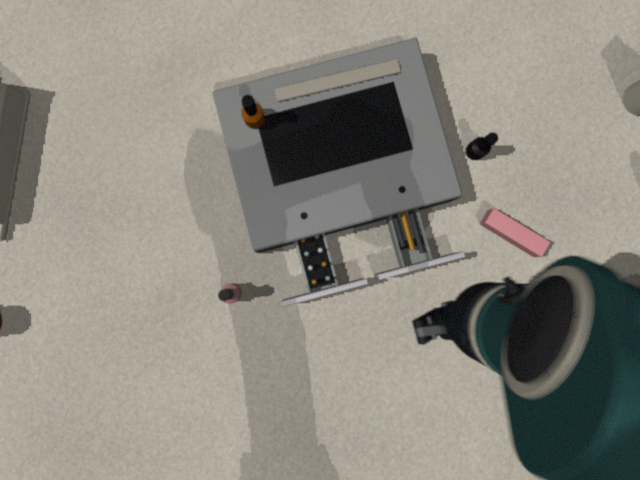

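The closed gripper is at about (432,325), in front of the instrument plate's middle at (422,266). Nothing has been disturbed, so I'll go down in front of the plate.

```bash
python3 -m jog '[{"slide":[0,0,0.1],"turn":[0,0,0],"fingers":-1},{"slide":[0,0,0.2],"turn":[0,0,0],"fingers":-1},{"slide":[0,0,0.3],"turn":[0,0,0],"fingers":-1},{"slide":[0,0,0.38],"turn":[0,0,0],"fingers":-1},{"slide":[0,0,0.4],"turn":[0,0,0],"fingers":-1}]'
python3 -c "
from h import *
goto(st(-.095,-.07,.016),-1)"
```

```text
time: 2.65
tool_pos: [0.4648, -0.1369, 0.0167]
orientation: [0.376, -3.115, -0.003]
contact_force: [-0.7, -0.9, 0.6]
width: -0.0
slide [-0.162 -0.013  0.002] turn [ 0.004 -0.009  0.   ]
t 2.65 ster xyz [-0.1356 -0.0667  0.0167] F_st [-0.9 -0.7  0.6] w -3.235190992499555e-05 j7 [-0.01  0.56  0.27  2.14 -0.31  0.49  2.31]
```

```bash
python3 -m jog '[{"slide":[-0.02,-0.01,0],"turn":[0,0,0],"fingers":-1},{"slide":[-0.05,-0.01,0],"turn":[0,0,0],"fingers":-1},{"slide":[-0.08,-0.01,0],"turn":[0,0,0],"fingers":-1},{"slide":[-0.11,-0.01,0],"turn":[0,0,0],"fingers":-1},{"slide":[-0.13,-0.01,0],"turn":[0,0,0],"fingers":-1}]'
python3 -c "
from h import *
goto(st(-.09,-.07,.016),-1)"
```

```text
time: 3.07
tool_pos: [0.5012, -0.1319, 0.0201]
orientation: [-0.377, 3.116, -0.001]
contact_force: [0.7, 0.4, -0.2]
width: 0.0003
slide [-0.036  0.002  0.016] turn [-0.002  0.006  0.002]
t 3.07 ster xyz [-0.0991 -0.0704  0.0201] F_st [ 0.7  0.3 -0.2] w 0.00030750129574743637 j7 [-0.03  0.58  0.28  2.07 -0.31  0.53  2.28]
```

```bash
python3 - <<'E'
from h import *
from plant import eyes
s=eyes.snapshot("side");cv2.imwrite("pics/side1.png",cv2.resize(s["pixels"][100:340,300:600,::-1],None,fx=2.4,fy=2.4))
E
```

```text
(no output)
```

View pics/side1.png

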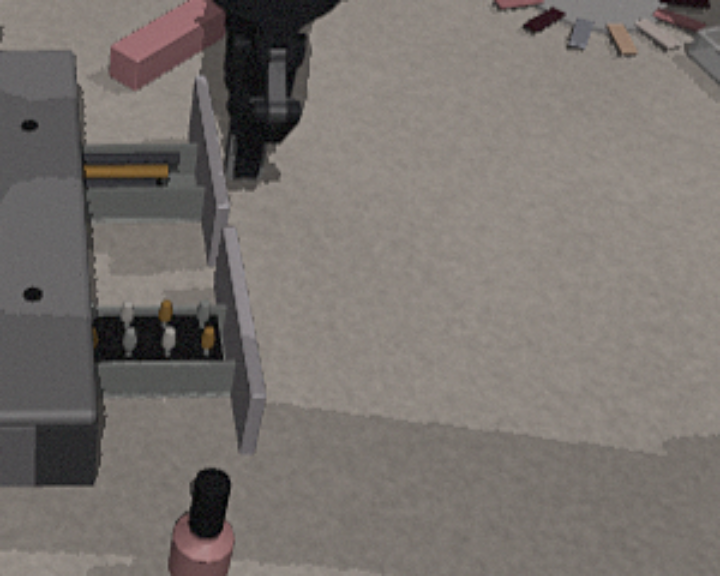

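The crop shows the shut fingers at about (250,160), just clear of the middle of the instrument plate. I'll start the push slowly.

```bash
python3 -m jog '[{"slide":[-0.02,0,0],"turn":[0,0,0],"fingers":-1},{"slide":[-0.04,0,0],"turn":[0,0,0],"fingers":-1},{"slide":[-0.06,0,0],"turn":[0,0,0],"fingers":-1},{"slide":[-0.08,0,0],"turn":[0,0,0],"fingers":-1},{"slide":[-0.1,0,0],"turn":[0,0,0],"fingers":-1}]'
python3 - <<'E'
from h import *
from plant import eyes
goto(st(-.019,-.07,.018),-1)
s=eyes.snapshot("top");W=cloud(s);z=W[...,2]
for a,r,zm in rect((z>.036)&(z<.0515),W):
    if a[1]>150: q=np.array([*r[0],0])/1000-O; print(a,r,zm,(q@X).round(4),(q@Y).round(4))
cv2.imwrite("pics/top2.png",s["pixels"][...,::-1])
E
```

```text
time: 3.53
tool_pos: [0.5211, -0.1269, 0.0186]
orientation: [0.374, -3.115, -0.001]
contact_force: [-6.2, -1.4, 5.7]
width: 0.0001
slide [-0.238  0.002  0.001] turn [ 0.003 -0.008 -0.003]
t 3.53 ster xyz [-0.0786 -0.0703  0.0186] F_st [-6.4  0.1  5.7] w 0.00011091296390174097 j7 [-0.05  0.61  0.29  2.02 -0.31  0.56  2.26]
[374, 254, 38, 15, 208] ((526.7527465820312, -88.28646850585938), (7.988835334777832, 52.37583541870117), 13.812187194824219) 0.04694533015496048 -0.0639 -0.0342
[281, 278, 87, 28, 543] ((486.6334533691406, 9.189403533935547), (8.086779594421387, 123.2630615234375), 13.718070030212402) 0.04701164279845629 -0.0797 0.0701
```

View pics/top2.png

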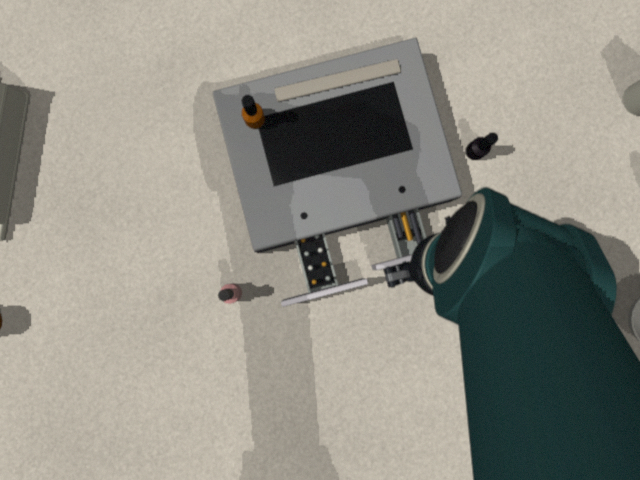

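```bash
python3 - <<'E'
from plant import eyes
import cv2
s=eyes.snapshot("side");cv2.imwrite("pics/side2.png",cv2.resize(s["pixels"][0:300,200:600,::-1],None,fx=2,fy=2))
E
```

```text
(no output)
```

View pics/side2.png

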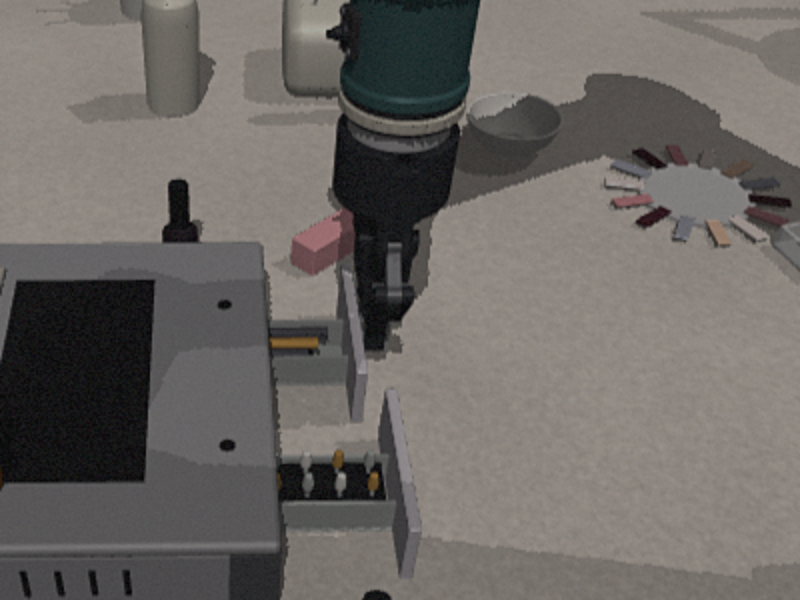

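The side view shows the arm upright and clear of the block and bottles. The instrument plate has gone in squarely and the bit cassette hasn't moved. I'll keep pushing.

```bash
python3 -m jog '[{"slide":[-0.018,0,0],"turn":[0,0,0],"fingers":-1},{"slide":[-0.036,0,0],"turn":[0,0,0],"fingers":-1},{"slide":[-0.054,0,0],"turn":[0,0,0],"fingers":-1},{"slide":[-0.072,0,0],"turn":[0,0,0],"fingers":-1},{"slide":[-0.09,0,0],"turn":[0,0,0],"fingers":-1}]'
python3 - <<'E'
from h import *
from plant import eyes
goto(st(-.019,-.07,.018),-1)
s=eyes.snapshot("top");W=cloud(s);z=W[...,2]
for a,r,zm in rect((z>.036)&(z<.0515),W):
    if a[1]>150: q=np.array([*r[0],0])/1000-O; print(a,r,zm,(q@X).round(4),(q@Y).round(4))
E
```

```text
time: 4.05
tool_pos: [0.5453, -0.1208, 0.0186]
orientation: [0.376, -3.119, -0.0]
contact_force: [-1.2, -0.7, -1.7]
width: 0.0005
slide [-0.138  0.001  0.002] turn [ 0. -0. -0.]
t 4.05 ster xyz [-0.0536 -0.0701  0.0186] F_st [-1.4 -0.4 -1.7] w 0.0005069982756520269 j7 [-0.07  0.63  0.29  1.97 -0.31  0.58  2.24]
[369, 237, 36, 15, 166] ((550.5551147460938, -80.89537811279297), (7.83467960357666, 49.657989501953125), 13.860310554504395) 0.04711516805844186 -0.039 -0.0326
[281, 278, 87, 28, 545] ((486.6025085449219, 9.147090911865234), (8.149587631225586, 122.96068572998047), 13.674934387207031) 0.046972563328001385 -0.0797 0.07
```

```bash
python3 -m jog '[{"slide":[-0.018,0,0],"turn":[0,0,0],"fingers":-1},{"slide":[-0.036,0,0],"turn":[0,0,0],"fingers":-1},{"slide":[-0.054,0,0],"turn":[0,0,0],"fingers":-1},{"slide":[-0.072,0,0],"turn":[0,0,0],"fingers":-1},{"slide":[-0.09,0,0],"turn":[0,0,0],"fingers":-1}]'
python3 - <<'E'
from h import *
from plant import eyes
goto(st(-.019,-.07,.018),-1)
s=eyes.snapshot("top");W=cloud(s);z=W[...,2]
for a,r,zm in rect((z>.036)&(z<.0515),W):
    if a[1]>150: q=np.array([*r[0],0])/1000-O; print(a,r,zm,(q@X).round(4),(q@Y).round(4))
E
```

```text
time: 4.52
tool_pos: [0.5672, -0.1155, 0.0187]
orientation: [-0.376, 3.119, 0.0]
contact_force: [-1.6, -0.4, -1.8]
width: 0.0001
slide [-0.048  0.001  0.003] turn [ 0.  0. -0.]
t 4.52 ster xyz [-0.031  -0.0702  0.0187] F_st [-1.6  0.  -1.8] w 0.00012813458761375398 j7 [-0.08  0.66  0.29  1.92 -0.31  0.61  2.22]
[365, 222, 34, 15, 123] ((573.7330932617188, -74.07728576660156), (7.841880798339844, 47.572509765625), 19.391128540039062) 0.04683808578129705 -0.0149 -0.0315
[281, 278, 87, 28, 545] ((486.66912841796875, 9.169075012207031), (8.115547180175781, 123.13275146484375), 13.7838716506958) 0.04689629796134887 -0.0796 0.07
```

```bash
python3 -m jog '[{"slide":[-0.009,0,0],"turn":[0,0,0],"fingers":-1},{"slide":[-0.018,0,0],"turn":[0,0,0],"fingers":-1},{"slide":[-0.026,0,0],"turn":[0,0,0],"fingers":-1},{"slide":[-0.034,0,0],"turn":[0,0,0],"fingers":-1},{"slide":[-0.04,0,0],"turn":[0,0,0],"fingers":-1}]'
python3 -c "
from h import *
goto(st(-.019,-.07,.018),-1)"
```

```text
time: 4.98
tool_pos: [0.5764, -0.1135, 0.0189]
orientation: [0.375, -3.119, 0.0]
contact_force: [-4.0, -1.7, 2.9]
width: 0.0002
slide [-0.01   0.002  0.003] turn [ 0.    -0.    -0.001]
t 4.98 ster xyz [-0.0216 -0.0704  0.0189] F_st [-4.3 -0.7  2.9] w 0.0001522572987413772 j7 [-0.09  0.67  0.29  1.9  -0.31  0.62  2.21]
```

```bash
python3 -m jog '[{"slide":[-0.002,0,0],"turn":[0,0,0],"fingers":-1},{"slide":[-0.004,0,0],"turn":[0,0,0],"fingers":-1},{"slide":[-0.006,0,0],"turn":[0,0,0],"fingers":-1},{"slide":[-0.008,0,0],"turn":[0,0,0],"fingers":-1},{"slide":[-0.008,0,0],"turn":[0,0,0],"fingers":-1}]'
python3 -c "
from h import *
goto(st(-.019,-.07,.018),-1)"
```

```text
time: 5.4
tool_pos: [0.5782, -0.1131, 0.0189]
orientation: [0.375, -3.119, -0.0]
contact_force: [-4.1, -0.6, 2.0]
width: 0.0
slide [-0.003  0.002  0.003] turn [ 0.    -0.    -0.001]
t 5.4 ster xyz [-0.0198 -0.0705  0.0189] F_st [-4.1  0.4  2. ] w 2.2747699217525376e-05 j7 [-0.09  0.67  0.29  1.89 -0.31  0.63  2.21]
```

```bash
python3 -m jog '[{"slide":[-0.002,0,0],"turn":[0,0,0],"fingers":-1},{"slide":[-0.004,0,0],"turn":[0,0,0],"fingers":-1},{"slide":[-0.006,0,0],"turn":[0,0,0],"fingers":-1},{"slide":[-0.008,0,0],"turn":[0,0,0],"fingers":-1},{"slide":[-0.008,0,0],"turn":[0,0,0],"fingers":-1}]'
python3 -c "
from h import *
goto(st(-.019,-.07,.018),-1)"
```

```text
time: 5.82
tool_pos: [0.5793, -0.1128, 0.0189]
orientation: [0.375, -3.117, -0.0]
contact_force: [-6.0, -1.6, 5.6]
width: 0.0002
slide [0.002 0.002 0.003] turn [ 0.001 -0.004 -0.001]
t 5.82 ster xyz [-0.0186 -0.0705  0.0189] F_st [-6.2 -0.1  5.6] w 0.00020796149617970455 j7 [-0.09  0.67  0.29  1.89 -0.31  0.63  2.21]
```

```bash
python3 -m jog '[{"slide":[-0.002,0,0],"turn":[0,0,0],"fingers":-1},{"slide":[-0.004,0,0],"turn":[0,0,0],"fingers":-1},{"slide":[-0.006,0,0],"turn":[0,0,0],"fingers":-1},{"slide":[-0.008,0,0],"turn":[0,0,0],"fingers":-1},{"slide":[-0.008,0,0],"turn":[0,0,0],"fingers":-1}]'
python3 -c "
from h import *
goto(st(-.019,-.07,.018),-1)"
```

```text
time: 6.23
tool_pos: [0.5793, -0.1128, 0.0188]
orientation: [0.373, -3.114, -0.002]
contact_force: [-12.0, -1.4, 10.4]
width: 0.0
slide [0.001 0.002 0.003] turn [ 0.004 -0.011 -0.003]
t 6.23 ster xyz [-0.0187 -0.0704  0.0188] F_st [-12.    1.5  10.4] w 4.275455093437414e-05 j7 [-0.09  0.67  0.29  1.88 -0.31  0.63  2.21]
```

The force rose to 12 N with no further motion, so the plate is home. I'll back off straight, then check.

```bash
python3 -m jog '[{"slide":[0.02,0,0],"turn":[0,0,0],"fingers":-1},{"slide":[0.06,0,0],"turn":[0,0,0],"fingers":-1},{"slide":[0.12,0,0],"turn":[0,0,0],"fingers":-1},{"slide":[0.2,0,0],"turn":[0,0,0],"fingers":-1},{"slide":[0.28,0,0],"turn":[0,0,0],"fingers":-1}]'
```

```text
time: 6.65
tool_pos: [0.5146, -0.1284, 0.019]
orientation: [-0.377, 3.116, -0.001]
contact_force: [0.1, 0.4, 0.1]
width: 0.0004
```

```bash
python3 -m jog '[{"slide":[0.1,0,-0.08],"turn":[0,0,0],"fingers":-1},{"slide":[0.15,0,-0.2],"turn":[0,0,0],"fingers":-1},{"slide":[0.2,0,-0.3],"turn":[0,0,0],"fingers":-1},{"slide":[0.2,0,-0.4],"turn":[0,0,0],"fingers":-1},{"slide":[0.2,0,-0.4],"turn":[0,0,0],"fingers":-1}]'
python3 - <<'E'
from h import *
from plant import eyes
goto(st(-.15,-.07,.1),-1)
s=eyes.snapshot("top");W=cloud(s);z=W[...,2]
for a,r,zm in rect((z>.036)&(z<.0515),W):
    if a[1]>150: q=np.array([*r[0],0])/1000-O; print(a,r,zm,(q@X).round(4),(q@Y).round(4))
cv2.imwrite("pics/top3.png",s["pixels"][...,::-1])
s=eyes.snapshot("side");cv2.imwrite("pics/side3.png",s["pixels"][...,::-1])
E
```

```text
time: 7.07
tool_pos: [0.4686, -0.1414, 0.1232]
orientation: [-0.373, 3.109, -0.003]
contact_force: [1.0, -0.6, -0.3]
width: 0.0002
slide [0.069 0.008 0.092] turn [-0.007  0.019 -0.002]
t 7.07 ster xyz [-0.133  -0.0719  0.1232] F_st [ 0.9 -0.8 -0.3] w 0.00021369427104914388 j7 [-0.09  0.36  0.37  2.1  -0.2   0.7   2.23]
[363, 197, 92, 31, 575] ((594.7258911132812, -114.0379638671875), (8.579676628112793, 134.18690490722656), 13.82589340209961) 0.04691143026624732 -0.004 -0.0753
[281, 278, 87, 28, 547] ((486.6654052734375, 9.078765869140625), (8.171736717224121, 123.1136474609375), 13.724630355834961) 0.04696906835457381 -0.0797 0.0699
```

View pics/top3.png

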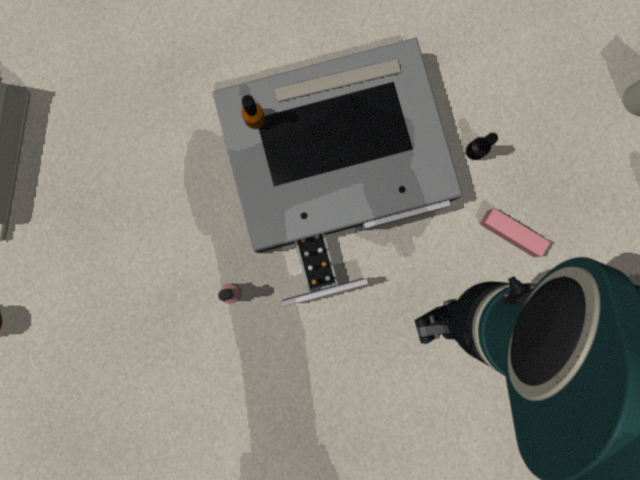

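View pics/side3.png

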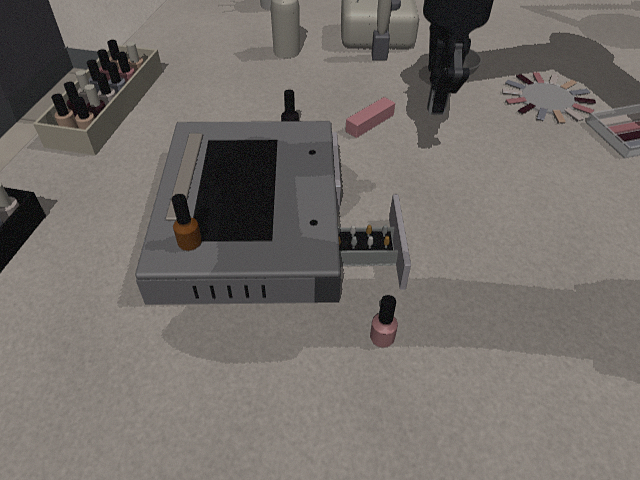

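The instrument plate lies flat against the steriliser front, from (364,225) to (450,204) in the top view. The bit cassette's plate is still at (283,302)–(367,283), and the gripper is clear of everything. I'll let the arm settle and hand in.

```bash
python3 -m jog '[{"slide":[0,0,0],"turn":[0,0,0],"fingers":-1},{"slide":[0,0,0],"turn":[0,0,0],"fingers":-1},{"slide":[0,0,0],"turn":[0,0,0],"fingers":-1},{"slide":[0,0,0],"turn":[0,0,0],"fingers":-1},{"slide":[0,0,0],"turn":[0,0,0],"fingers":-1}]' && python3 -c "
from plant import manip
print(manip.close_job())"
```

```text
time: 7.58
tool_pos: [0.4654, -0.1404, 0.1181]
orientation: [0.375, -3.118, -0.0]
contact_force: [-0.3, 0.7, 0.6]
width: 0.0004
the job is handed in; nothing more can be done
None
```

The instrument cassette (in the bay at y = -70 mm) is fully home. I pushed it straight in with shut fingers on the middle of its plate, then backed off, lifted clear and handed the job in at about 7.6 s.

- **Push force:** the readings were 1–6 N until the plate stopped. It read 12 N at the stop with no further motion, which I took as home.
- **Instrument plate:** in the last top view its centre is at x = -4 mm, so its outer face is at about -8 mm. It is square to the steriliser within about 0.1°.
- **Measurement that disagreed:** that last view gave the plate as 134 mm wide with its centre at y = -75 mm. The true width is 124 mm, and the plate measured y = -70 mm before the push. I put this down to part of the steriliser's front edge merging into the height mask, since the plate looks normal in the picture.
- **Bit cassette:** it measures within 0.2 mm of where it started.
- **Arm:** it is clear of everything, with contact force at noise level (about 1 N).

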